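# Angle the spirit level out of the half-opening drawer

### The arm

A 6-joint arm with a two-finger parallel gripper is mounted at the origin on the work surface. World frame = base frame: x ahead of the robot, y to its left, z up, the work surface at z = 0. Lengths are in mm, angles in rad, forces in N, time in s.
With the tool pointing down it reaches from about 275 to 1000 mm from the base axis. Payload 8.4 kg.
Tool frame: the origin (TCP) lies at the very end of the fingers, on their centre line; the grasp point (between the pads) lies 19 mm behind it; z points along the fingers, y is the direction in which the jaws open and shut (so a half turn about z gives the same grasp; the last joint's range is limited). The gripper opens to 85 mm and grips with 20 to 120 N. Pads are 22 mm wide; open, the fingers measure 114 mm over their backs; the gripper's body (76 mm by 85 mm) begins 54 mm behind the grasp point. The pads swing forward as they close: fully open they stand 13 mm farther back than shut.
Start: joints at [1.276, 0.353, 1.633, -0, 1.155, -0.002], TCP at [180.395, 598.403, 231.281] pointing down, gripper open.
Joint ranges: [-2.63, 2.63], [-0.92, 2.1], [0.06, 2.66], [-1.3, 4.44], [0, 2.69], [-3.02, 3.02]. Speed limits (rad/s): [2.22, 2.22, 2.79, 3.14, 3.14, 3.14].

### API

Orientations are given as [roll, pitch, yaw] about the fixed x, y, z axes, in that order (R = Rz(yaw) Ry(pitch) Rx(roll)).
In Python, from rig import r gives the robot as it stands.
- The arm moves only by the tool move_arm, never from a script. Its argument "increments" is a list of rows, each an object of numbers: "tx", "ty", "tz": the shift along the tool's x, y, z in cm; "rx", "ry", "rz": the turn, a rotation vector about the tool's x, y, z in degrees; "gripper": the gripper's target within -1 to 1 (fully open at 1, half-way at 0, shut at -1). A call has 1 to 12 rows; each row shifts and turns the commanded pose from where the row before left it, along the tool's axes as they then stand; what a row does not reach is not made up. A row lasts 1/10 s, in which the tool goes at most 50 mm and 8.59 degrees, less where a joint would pass 70% of its speed; a pose out of reach is approached as far as the arm can. A call is refused whole if a number of a shift passes 5 or a number of a turn 8.59, either way. A call with a gripper value outside its range is refused whole. The fingers move at their own pace and stop on an object; "squeeze" is the grip in N (left out, the last holds). Time passes only in rows, so rows that do not move let the fingers close. It gives the time, the measured TCP pose, the force and the opening at its end, in the units of the state.
- r.sense(): the state, without advancing time (a new reading comes with each control period).
- r.grab_frame(name): name is "scene" or "top" or "wrist"; returns (picture, depth): 480x640x3 uint8, red, green, blue; 480x640 float32, mm along the optical axis (not along the pixel's ray), 0 where there is no reading.
- r.camera_model(name): a dict with "fx", "fy", "cx", "cy" (pixels), "R" (3x3) and "t" (3): a world point X has camera coordinates R X + t; the wrist camera has in their place "hand_eye" (4x4, takes a point from camera to tool coordinates, whose origin is the TCP and whose axes are the flange's). Camera axes: x right, y down, z forward; pixel columns grow to the right and rows downward; lengths in mm; the calibration is good to about 2 mm. The wrist camera is an equidistant fisheye: a pixel r from the principal point sees the ray r / f radians off the axis. A picture is of the moment at which its call begins: read the wrist's pose just before it. camera_model takes no time and is no camera call.
- r.sign_off(): hands the job in, once; it reports no verdict.
Trained networks look in the newest picture that a camera, given by its name, has taken for a name from the list of things; names that differ only in an ending like _2 or _b are one class to them, and where a whole thing is asked for, a point or a joint stands for the part that bears it (a point fixed in the world has none). Each returns a list of dicts, best first, with "confidence" (0 to 1); they miss things now and then, are a little off and sometimes report something else, mostly with a low value. They report only what shows in the picture. A call takes as long as a camera call.
- r.cut_out(query, camera): "mask" (480x640 bool, what is visible of it) and "bbox" ([left, top, right, bottom] in pixels, round what is visible of it).
- r.place_of(query, camera): "location" ([row, column] in pixels: a listed point, or the origin of a listed thing).
The state is a dict: "clock": time; "qpos": joint angles; "qvel": joint speeds; "joint_efforts": joint torques, N m; "eef_pos": TCP position; "tcp_rot": TCP orientation; "contact_force": force on the tool from outside, world axes, zero at the start; "wrist_torque": the same for the moment, N m; "opening": opening from 0.0 (shut) to 1.0 (fully open).
Only numpy, scipy, OpenCV 4.12 (cv2) and the standard library are available. Lean on these libraries where they do the work, as an engineer would, in place of code of your own. Each camera call takes 0.05 s, during which the arm holds its last target. There are 200 camera calls.

### The job

The washing machines need levelling: pull the drawer of the white unit out to its stop, take hold of the long spirit level in it, and tilt its front end up so that it comes out slantwise between the drawer front and the unit's top without being forced against either. Finish still holding the level in the gripper, at rest in the air with the whole of it well clear above the unit's top; leave the spanner in the drawer and the things on the counter where they are.

Things in the scene. Friction and masses are not known exactly. Their poses are not given: they have to be found in the camera images.
- unit: White laminate drawer unit fixed to the counter, 270 wide (y), 470 deep (x), 150 high (z up), a clipboard lying on top. Origin: at counter height, middle of the bottom of its front face. x runs horizontally into the unit; the drawer slides out along -x.
- drawer (a joint): How far the unit's only drawer is out, in m: 0 shut (front flush with the unit's front), 0.24 at its end stop; starts 0 to 0.012. About 3 N of friction; stays where left. Inside it is 430 long, 214 wide; the drawer floor's top is 22 above the counter, side and back walls end 100 above the counter.
- drawer_front_edge (a point): Middle of the inner top edge of the drawer front, 132 above the counter (110 above the drawer floor). The drawer front is an upright board 16 thick, 234 wide. Moves with the drawer.
- top_board_edge (a point): Middle of the lower front edge of the unit's top board, at unit x 0, 135 above the counter; the board is 15 thick. With the drawer at its stop the open gap from here to the drawer front's inside is 224 long, and 175 to 210 of the level's 400 is still under the board.
- drawer_handle (a point): Middle of the drawer's bow handle: a level round steel bar, 10 in diameter, 72 long across the drawer front (along the unit's y), 122 above the counter (28 below the unit's top), its centre line 40 out from the front's face (35 clear behind the bar). Moves with the drawer.
- level: Aluminium spirit level, black end caps: bar 400 long (x), 50 wide (y), 22 thick (z), 0.24 to 0.38 kg, balanced at its middle. Lies flat on the drawer floor, lengthwise, about 22 to the +y side of the drawer's middle. Origin: centre of underside; x points into the unit (within 2 degrees). Rides with the drawer when pulled gently; at least 25 free beside each long side.
- level_front (a point): Centre of the level's end face nearest the drawer front (at x -200, 11 above its underside).
- level_rear (a point): Centre of the level's other end face, deeper in the unit (at x +200, 11 above its underside).
- wrench: Steel open-ended spanner, 190 long, lying on the drawer floor along the drawer's -y side (about 78 off the middle). Origin: under its middle. To be left in the drawer.
- detergent: White detergent bottle, 72 in diameter, 190 high, standing on the counter on the side away from the robot. Origin: centre of its underside. Leave alone.
- softener_box: Closed cardboard box of dryer sheets with a paper label, 90 x 150 x 55 high, on the counter to the robot's right. Origin: centre of its underside. Leave alone.

How it is judged (in metres and radians):
On the way, in this order (a step that is already met when the one before it is completed fails the run):
1. the drawer is pulled out to its stop, the level still lying in it (value of joint drawer above 0.225 m and height (world z) of level_front below 0.06 m), for 0.2 s.
2. the level slants through the gap: its front end above the drawer front, its rear end still under the unit's top (height (world z) of level_front above 0.135 m and height (world z) of level_rear below 0.135 m and x of level_rear in the frame of unit above 0 m and contact force between the fingers and level above 1 N), for 0.1 s.
At the end, for the whole second after the job is handed in: The level is held in the fingers, still (under 0.03 m/s and 0.2 rad/s), both its ends at least 180 mm above the counter (30 mm above the unit's top), touching no part of the unit or drawer; the spanner lies in the drawer; bottle and box are within 30 mm of where they stood (height (world z) of each of level_front, level_rear above 0.18 m and contact force between the fingers and level above 2 N and contact force between level and unit below 0.1 N and linear speed of level below 0.03 m/s and angular speed of level below 0.2 rad/s and height (world z) of wrench below 0.05 m and horizontal distance between wrench and drawer_handle below 0.45 m and distance of each of detergent, softener_box from where it was at the start of the episode below 0.03 m); the arm keeps its last pose, push and grip.
It fails at once if the level is forced against the unit's top board or the drawer front (over 40 N) (contact force between level and unit_c0 above 40 N or contact force between level and drawer_c0 above 40 N).
It fails at once if the spanner is lifted out of the drawer (height (world z) of wrench above 0.09 m).
It fails at once if the detergent bottle or the box is pushed away or knocked over (distance of any of detergent, softener_box from where it was at the start of the episode above 0.03 m or angle between detergent's own z axis and vertical above 0.4 rad).
It also fails if it takes over 64 s, if anything falls off the work surface, if the arm or the gripper's body presses on something with over 40 N, if the wrist force passes 120 N, or if a joint passes its speed limit or range.

## Working session

There is one attempt and no reset: what is moved stays moved. The work goes in short steps, Python scripts to look and compute and a tool call to move; the robot and the scene stay as the last step left them, time stands still between calls to the robot, and variables do not carry over. Pictures are saved under pics/ and viewed, about 8 in all and at most 12, crops included, and the job is handed in when it is done.

Besides the shell and the picture viewer there is one more tool, called in YAML: its name, and indented under it one key for each argument. move_arm: Moves the arm, as the interface text tells. Its arguments: {"type":"object","properties":{"increments":{"type":"array","items":{"type":"object","properties":{"tx":{"type":"number"},"ty":{"type":"number"},"tz":{"type":"number"},"rx":{"type":"number"},"ry":{"type":"number"},"rz":{"type":"number"},"gripper":{"type":"number"}}}},"squeeze":{"type":"number"}},"required":["increments"]}

```bash
mkdir -p pics; cat > h.py <<'E'
import numpy as np, cv2
from rig import r
from scipy.spatial.transform import Rotation as Ro
def deproj(cam,u,v,d):
    m=r.camera_model(cam); p=np.array([(u-m['cx'])/m['fx']*d,(v-m['cy'])/m['fy']*d,d])
    return np.array(m['R']).T@(p-np.array(m['t']))
def atz(cam,u,v,z):
    m=r.camera_model(cam); R=np.array(m['R']);c=-R.T@np.array(m['t'])
    d=R.T@np.array([(u-m['cx'])/m['fx'],(v-m['cy'])/m['fy'],1]); return c+d*(z-c[2])/d[2]
def save(n,p): cv2.imwrite('pics/'+n,p[...,::-1])
E
python3 - <<'E'
from h import *
print(r.sense())
for c in ('scene','top'):
    p,d=r.grab_frame(c); save(c+'0.png',p)
    m=r.camera_model(c); print(c,-np.array(m['R']).T@np.array(m['t']))
    for q in ('drawer_handle','top_board_edge','drawer_front_edge','unit','detergent','softener_box'):
        for o in r.place_of(q,c)[:2]:
            v,u=o['location']; dd=d[int(v),int(u)]
            print(c,q,round(o['confidence'],2),np.round([u,v]),np.round(deproj(c,u,v,dd)), dict(drawer_handle=122,top_board_edge=135,drawer_front_edge=132).get(q,0), np.round(atz(c,u,v,dict(drawer_handle=122,top_board_edge=135,drawer_front_edge=132).get(q,0))))
E
```

```text
{'clock': 0.0, 'qpos': array([ 1.27561609e+00,  3.53624575e-01,  1.63416626e+00,  3.15753675e-05,
        1.15521277e+00, -2.38597860e-03]), 'qvel': array([ 0.00066949, -0.00160869,  0.00013075,  0.00089561, -0.00021585,
       -0.00071904]), 'joint_efforts': array([-9.79115539e-04, -6.05280590e+01, -3.42049456e+01, -1.69276143e-05,
        9.43140651e-03, -5.24092616e-05]), 'eef_pos': array([180.23012475, 597.92941988, 230.56266659]), 'tcp_rot': array([-3.14018177e+00, -3.22361118e-05,  2.84878560e+00]), 'contact_force': array([-0.36416779,  0.52258061,  0.05291026]), 'wrist_torque': array([0.000886  , 0.03401471, 0.02757461]), 'opening': 1.00115358894412}
scene [  12.02526905 -427.76624459 1519.68185765]
scene drawer_handle 0.73 [314. 264.] [517. -90. 129.] 122 [520. -89. 122.]
scene top_board_edge 0.68 [304. 251.] [  12. -428. 1520.] 135 [532. -44. 135.]
scene drawer_front_edge 0.93 [299. 248.] [529. -27. 145.] 132 [534. -24. 132.]
scene unit 0.91 [306. 268.] [532. -48.  11.] 0 [536. -45.   0.]
scene detergent 0.87 [334. 204.] [757.  -9.  51.] 0 [783.   5.   0.]
scene softener_box 0.57 [423. 396.] [ 376. -534.   51.] 0 [ 389. -538.    0.]
top [ 350.79546203  -63.25568951 1442.60749959]
top top_board_edge 0.9 [327. 263.] [533. -40. 146.] 135 [534. -40. 135.]
top drawer_front_edge 0.72 [323. 262.] [534. -29. 150.] 132 [537. -28. 132.]
top unit 0.56 [329. 270.] [524. -44.  53.] 0 [531. -43.   0.]
top detergent 0.67 [318. 194.] [761. -16.  95.] 0 [791. -12.   0.]
top softener_box 0.98 [484. 304.] [ 399. -522.   56.] 0 [ 401. -541.    0.]
```

```bash
python3 - <<'E'
import cv2,numpy as np
a=cv2.imread('pics/scene0.png');b=cv2.imread('pics/top0.png')
cv2.imwrite('pics/v1.png',np.hstack([cv2.resize(a[100:460,140:480],(400,424)),cv2.resize(b[60:460,140:540],(400,424))]))
E
cat > top.py <<'E'
from h import *
# points at top height: fit unit top rectangle
p,d=r.grab_frame('top'); m=r.camera_model('top'); R=np.array(m['R']);t=np.array(m['t'])
v,u=np.mgrid[0:480,0:640]; P=np.stack([(u-m['cx'])/m['fx']*d,(v-m['cy'])/m['fy']*d,d],-1)-t
W=P@R  # R^T p
mk=((W[...,2]>140)&(W[...,2]<165)&(d>0)).astype(np.uint8)
n,l,s,c=cv2.connectedComponentsWithStats(mk)
i=1+np.argmax(s[1:,4]); q=W[l==i][:,:2].astype(np.float32)
print(s[i],cv2.minAreaRect(q)); print(np.round(cv2.boxPoints(cv2.minAreaRect(q))))
h=W[(W[...,2]>110)&(W[...,2]<135)&(d>0)]
print(len(h))
E
python3 top.py
```

```text
[  164   193   172   115 13669] ((584.96875, 190.4451446533203), (471.4595642089844, 271.3365783691406), 77.32557678222656)
[[401. -10.]
 [666. -69.]
 [769. 391.]
 [504. 450.]]
585
```

View pics/v1.png

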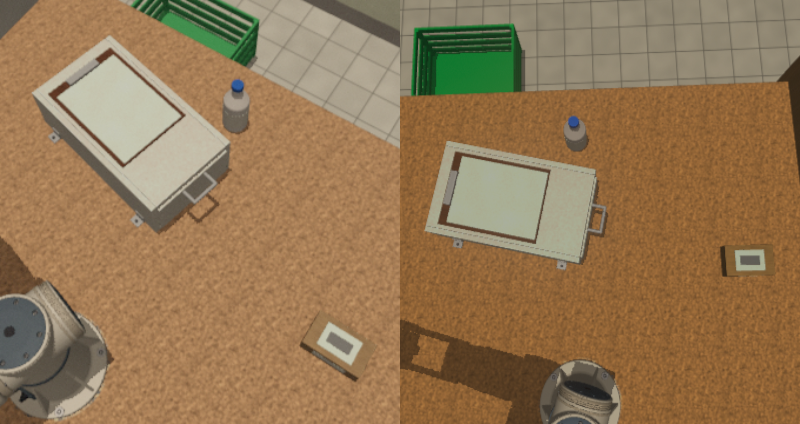

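The views show the white unit with its front facing −y. In the composite its handle is at about (200,195) left and (600,220) right, the bottle is beside the far corner, and the box is well to the right. The fitted top is 471 x 271 mm, which agrees with the given size. Next I'll refine the handle position and plan the first move.

```bash
cat >> h.py <<'E'
# unit frame
F=np.array([533.5,-39.5,0]); A=np.deg2rad(77.33)
X=np.array([np.cos(A),np.sin(A),0]);Y=np.array([-np.sin(A),np.cos(A),0])
def U(x,y,z): return F+x*X+y*Y+np.array([0,0,z])
def toU(p): p=np.asarray(p)-F; return np.array([p@X,p@Y,p[2]])
def world(c):
    p,d=r.grab_frame(c); m=r.camera_model(c); v,u=np.mgrid[0:480,0:640]
    W=(np.stack([(u-m['cx'])/m['fx']*d,(v-m['cy'])/m['fy']*d,d],-1)-np.array(m['t']))@np.array(m['R'])
    W[d==0]=np.nan; return p,W
def down(yawdeg,lean=0):  # lean>0: tool body leans toward unit -x (about unit Y)
    return Ro.from_rotvec(-np.deg2rad(lean)*Y)*Ro.from_euler('xyz',[np.pi,0,np.deg2rad(yawdeg)])
def rows(p1,R1,n,p0=None,R0=None):
    s=r.sense()
    p0=s['eef_pos'] if p0 is None else p0; R0=Ro.from_euler('xyz',s['tcp_rot']) if R0 is None else R0
    w=(R0.inv()*R1).as_rotvec(); Rs=[R0*Ro.from_rotvec(w*i/n) for i in range(n)]
    D=(p1-p0)/n/10
    print('total rot deg',np.round(np.degrees(w),2),'shift',np.round(p1-p0,1))
    for q in Rs:
        a=q.inv().apply(D); print(dict(zip(('tx','ty','tz'),np.round(a,2))),'r',np.round(np.degrees(w/n),2))
E
python3 - <<'E'
from h import *
for c in ('top','scene'):
    p,W=world(c); V=(W-F)@np.stack([X,Y,[0,0,1]],1)
    k=(V[...,0]>-75)&(V[...,0]<-25)&(abs(V[...,1])<60)&(V[...,2]>100)&(V[...,2]<145)
    q=V[k]; b=q[abs(q[:,1])<25]; print(c,len(q),np.round(np.median(b,0),1),np.round(np.percentile(b[:,0],[5,95])), np.round(np.percentile(q[:,1],[2,98])))
rows(U(-50,0,240),down(167.3),22)
E
```

```text
top 121 [-46.3   1.8 125.9] [-51. -42.] [-39.  41.]
scene 133 [-48.3   0.9 124.7] [-52. -43.] [-38.  42.]
total rot deg [ 0.   -0.   -4.08] shift [ 342.1 -686.7    8.7]
{'tx': np.float64(-2.39), 'ty': np.float64(-2.54), 'tz': np.float64(-0.04)} r [ 0.   -0.   -0.19]
{'tx': np.float64(-2.38), 'ty': np.float64(-2.55), 'tz': np.float64(-0.04)} r [ 0.   -0.   -0.19]
{'tx': np.float64(-2.37), 'ty': np.float64(-2.55), 'tz': np.float64(-0.04)} r [ 0.   -0.   -0.19]
{'tx': np.float64(-2.37), 'ty': np.float64(-2.56), 'tz': np.float64(-0.04)} r [ 0.   -0.   -0.19]
{'tx': np.float64(-2.36), 'ty': np.float64(-2.57), 'tz': np.float64(-0.04)} r [ 0.   -0.   -0.19]
{'tx': np.float64(-2.35), 'ty': np.float64(-2.58), 'tz': np.float64(-0.04)} r [ 0.   -0.   -0.19]
{'tx': np.float64(-2.34), 'ty': np.float64(-2.59), 'tz': np.float64(-0.04)} r [ 0.   -0.   -0.19]
{'tx': np.float64(-2.33), 'ty': np.float64(-2.59), 'tz': np.float64(-0.04)} r [ 0.   -0.   -0.19]
{'tx': np.float64(-2.32), 'ty': np.float64(-2.6), 'tz': np.float64(-0.04)} r [ 0.   -0.   -0.19]
{'tx': np.float64(-2.32), 'ty': np.float64(-2.61),
[... 521 characters left out ...]
   -0.   -0.19]
{'tx': np.float64(-2.26), 'ty': np.float64(-2.65), 'tz': np.float64(-0.04)} r [ 0.   -0.   -0.19]
{'tx': np.float64(-2.26), 'ty': np.float64(-2.66), 'tz': np.float64(-0.04)} r [ 0.   -0.   -0.19]
{'tx': np.float64(-2.25), 'ty': np.float64(-2.67), 'tz': np.float64(-0.04)} r [ 0.   -0.   -0.19]
{'tx': np.float64(-2.24), 'ty': np.float64(-2.67), 'tz': np.float64(-0.04)} r [ 0.   -0.   -0.19]
{'tx': np.float64(-2.23), 'ty': np.float64(-2.68), 'tz': np.float64(-0.04)} r [ 0.   -0.   -0.19]
{'tx': np.float64(-2.22), 'ty': np.float64(-2.69), 'tz': np.float64(-0.04)} r [ 0.   -0.   -0.19]
{'tx': np.float64(-2.21), 'ty': np.float64(-2.7), 'tz': np.float64(-0.04)} r [ 0.   -0.   -0.19]
```

move_arm:
  increments:
    - {"tx": -2.3, "ty": -2.6, "tz": -0.2, "rz": -0.2, "gripper": -0.05}
    - {"tx": -2.3, "ty": -2.6, "tz": -0.2, "rz": -0.2}
    - {"tx": -2.3, "ty": -2.6, "tz": -0.2, "rz": -0.2}
    - {"tx": -2.3, "ty": -2.6, "tz": -0.2, "rz": -0.2}
    - {"tx": -2.3, "ty": -2.6, "tz": -0.2, "rz": -0.2}
    - {"tx": -2.3, "ty": -2.6, "rz": -0.2}
    - {"tx": -2.3, "ty": -2.6, "rz": -0.2}
    - {"tx": -2.3, "ty": -2.6, "rz": -0.2}
    - {"tx": -2.3, "ty": -2.6, "rz": -0.2}
    - {"tx": -2.3, "ty": -2.6, "rz": -0.2}
    - {"tx": -2.3, "ty": -2.6, "rz": -0.2}

```text
invalid input
```

move_arm:
  increments:
    - {"tx": -2.3, "ty": -2.6, "rz": -0.2}
    - {"tx": -2.3, "ty": -2.6, "rz": -0.2}
    - {"tx": -2.3, "ty": -2.6, "rz": -0.2}
    - {"tx": -2.3, "ty": -2.6, "rz": -0.2}
    - {"tx": -2.3, "ty": -2.6, "rz": -0.2}
    - {"tx": -2.3, "ty": -2.6, "rz": -0.2}
    - {"tx": -2.3, "ty": -2.6, "rz": -0.2}
    - {"tx": -2.3, "ty": -2.6, "rz": -0.2}
    - {"tx": -2.3, "ty": -2.6, "rz": -0.2}
    - {"tx": -2.3, "ty": -2.6, "rz": -0.2}
    - {"tx": -2.3, "ty": -2.6, "rz": -0.2}
    - {}

```text
invalid input
```

```bash
python3 - <<'E'
from h import *
s=r.sense(); print(s['clock'],s['qpos'],s['opening'],toU(s['eef_pos']))
rows(U(-47,1,106),down(167.3),1)
E
```

```text
0.85 [ 1.27559806e+00  3.52957389e-01  1.63339186e+00  6.28515434e-06
  1.15520337e+00 -2.38186103e-03] 1.000945004268469 [544.92724126 484.42176875 231.31108827]
total rot deg [ 0.   -0.   -4.08] shift [ 341.8 -683.5 -125.3]
{'tx': np.float64(-52.46), 'ty': np.float64(-55.58), 'tz': np.float64(12.53)} r [ 0.   -0.   -4.08]
```

move_arm:
  increments:
    - {"tx": -2.3, "ty": -2.6, "tz": -0.2, "rx": 0, "ry": 0, "rz": -0.2, "gripper": -0.05}
    - {"tx": -2.3, "ty": -2.6, "tz": -0.2, "rx": 0, "ry": 0, "rz": -0.2, "gripper": -0.05}
    - {"tx": -2.3, "ty": -2.6, "tz": -0.2, "rx": 0, "ry": 0, "rz": -0.2, "gripper": -0.05}
    - {"tx": -2.3, "ty": -2.6, "tz": -0.2, "rx": 0, "ry": 0, "rz": -0.2, "gripper": -0.05}
    - {"tx": -2.3, "ty": -2.6, "tz": -0.2, "rx": 0, "ry": 0, "rz": -0.2, "gripper": -0.05}
  squeeze: 60

```text
clock: 1.35
eef_pos: [254.5, 440.0, 241.5]
tcp_rot: [3.141, 0.0, 2.867]
contact_force: [1.0, 0.6, 0.8]
opening: 0.47
```

move_arm:
  increments:
    - {"tx": -2.3, "ty": -2.6, "tz": 0, "rx": 0, "ry": 0, "rz": -0.2, "gripper": -0.05}
    - {"tx": -2.3, "ty": -2.6, "tz": 0, "rx": 0, "ry": 0, "rz": -0.2, "gripper": -0.05}
    - {"tx": -2.3, "ty": -2.6, "tz": 0, "rx": 0, "ry": 0, "rz": -0.2, "gripper": -0.05}
    - {"tx": -2.3, "ty": -2.6, "tz": 0, "rx": 0, "ry": 0, "rz": -0.2, "gripper": -0.05}
    - {"tx": -2.3, "ty": -2.6, "tz": 0, "rx": 0, "ry": 0, "rz": -0.2, "gripper": -0.05}
    - {"tx": -2.3, "ty": -2.6, "tz": 0, "rx": 0, "ry": 0, "rz": -0.2, "gripper": -0.05}
    - {"tx": -2.3, "ty": -2.6, "tz": 0, "rx": 0, "ry": 0, "rz": -0.2, "gripper": -0.05}
    - {"tx": -2.3, "ty": -2.6, "tz": 0, "rx": 0, "ry": 0, "rz": -0.2, "gripper": -0.05}
    - {"tx": -2.3, "ty": -2.6, "tz": 0, "rx": 0, "ry": 0, "rz": -0.2, "gripper": -0.05}
    - {"tx": -2.3, "ty": -2.6, "tz": 0, "rx": 0, "ry": 0, "rz": -0.2, "gripper": -0.05}

```text
clock: 2.35
eef_pos: [410.1, 129.6, 241.6]
tcp_rot: [3.141, 0.001, 2.901]
contact_force: [0.4, 0.1, -0.4]
opening: 0.474
```

```bash
python3 - <<'E'
from h import *
s=r.sense(); print(s['clock'],s['qpos'],s['opening'],toU(s['eef_pos']))
rows(U(-47,1,200),down(167.3),8)
E
```

```text
2.35 [ 3.02582206e-01  2.94376789e-02  2.01515897e+00  5.55218113e-05
  1.09624355e+00 -1.02793325e+00] 0.47380409057701006 [137.94748699 157.44828567 241.56339847]
total rot deg [ 0.02  0.04 -1.07] shift [ 112.1 -214.8  -41.6]
{'tx': np.float64(-2.0), 'ty': np.float64(-2.27), 'tz': np.float64(0.52)} r [ 0.    0.   -0.13]
{'tx': np.float64(-1.99), 'ty': np.float64(-2.28), 'tz': np.float64(0.52)} r [ 0.    0.   -0.13]
{'tx': np.float64(-1.99), 'ty': np.float64(-2.28), 'tz': np.float64(0.52)} r [ 0.    0.   -0.13]
{'tx': np.float64(-1.98), 'ty': np.float64(-2.29), 'tz': np.float64(0.52)} r [ 0.    0.   -0.13]
{'tx': np.float64(-1.98), 'ty': np.float64(-2.29), 'tz': np.float64(0.52)} r [ 0.    0.   -0.13]
{'tx': np.float64(-1.97), 'ty': np.float64(-2.3), 'tz': np.float64(0.52)} r [ 0.    0.   -0.13]
{'tx': np.float64(-1.97), 'ty': np.float64(-2.3), 'tz': np.float64(0.52)} r [ 0.    0.   -0.13]
{'tx': np.float64(-1.96), 'ty': np.float64(-2.31), 'tz': np.float64(0.52)} r [ 0.    0.   -0.13]
```

move_arm:
  increments:
    - {"tx": -2, "ty": -2.3, "tz": 0, "rx": 0, "ry": 0, "rz": -0.13, "gripper": -0.05}
    - {"tx": -2, "ty": -2.3, "tz": 0, "rx": 0, "ry": 0, "rz": -0.13, "gripper": -0.05}
    - {"tx": -2, "ty": -2.3, "tz": 0, "rx": 0, "ry": 0, "rz": -0.13, "gripper": -0.05}
    - {"tx": -2, "ty": -2.3, "tz": 0, "rx": 0, "ry": 0, "rz": -0.13, "gripper": -0.05}
    - {"tx": -2, "ty": -2.3, "tz": 0, "rx": 0, "ry": 0, "rz": -0.13, "gripper": -0.05}
    - {"tx": -2, "ty": -2.3, "tz": 0.5, "rx": 0, "ry": 0, "rz": -0.13, "gripper": -0.05}
    - {"tx": -1.9, "ty": -2.2, "tz": 1, "rx": 0, "ry": 0, "rz": -0.13, "gripper": -0.05}
    - {"tx": -1.8, "ty": -2, "tz": 2, "rx": 0, "ry": 0, "rz": -0.13, "gripper": -0.05}
    - {"tx": 0, "ty": 0, "tz": 1, "rx": 0, "ry": 0, "rz": 0, "gripper": -0.05}
    - {"tx": 0, "ty": 0, "tz": 0, "rx": 0, "ry": 0, "rz": 0, "gripper": -0.05}

```text
clock: 3.35
eef_pos: [519.7, -80.5, 194.7]
tcp_rot: [-3.142, -0.003, 2.918]
contact_force: [-0.8, 0.2, -0.5]
opening: 0.477
```

```bash
python3 - <<'E'
from h import *
s=r.sense(); print(s['clock'],s['qpos'],s['opening'],toU(s['eef_pos']))
rows(U(-47,1,106),down(167.3),1)
E
```

```text
3.35 [-1.56590414e-01  2.41939401e-01  1.87861223e+00  2.42877122e-04
  1.02440364e+00 -1.50388681e+00] 0.4766406819395981 [-42.99266966   4.51150233 194.71477677]
total rot deg [-0.   -0.19 -0.11] shift [  2.5  -4.7 -88.7]
{'tx': np.float64(-0.38), 'ty': np.float64(-0.4), 'tz': np.float64(8.87)} r [-0.   -0.19 -0.11]
```

move_arm:
  increments:
    - {"tx": -0.4, "ty": -0.5, "tz": 1, "rx": 0, "ry": 0, "rz": 0, "gripper": -0.08}
    - {"tx": 0, "ty": 0, "tz": 2, "rx": 0, "ry": 0, "rz": 0, "gripper": -0.08}
    - {"tx": 0, "ty": 0, "tz": 1.5, "rx": 0, "ry": 0, "rz": 0, "gripper": -0.08}
    - {"tx": 0, "ty": 0, "tz": 1.5, "rx": 0, "ry": 0, "rz": 0, "gripper": -0.08}
    - {"tx": 0, "ty": 0, "tz": 1, "rx": 0, "ry": 0, "rz": 0, "gripper": -0.08}
    - {"tx": 0, "ty": 0, "tz": 1, "rx": 0, "ry": 0, "rz": 0, "gripper": -0.08}
    - {"tx": 0, "ty": 0, "tz": 0.8, "rx": 0, "ry": 0, "rz": 0, "gripper": -0.08}
    - {"tx": 0, "ty": 0, "tz": 0, "rx": 0, "ry": 0, "rz": 0, "gripper": -0.08}

```text
clock: 4.15
eef_pos: [523.2, -86.0, 107.5]
tcp_rot: [-3.142, -0.001, 2.92]
contact_force: [-0.5, 0.2, 0.2]
opening: 0.46
```

move_arm:
  increments:
    - {"tx": 0, "ty": 0, "tz": 0, "rx": 0, "ry": 0, "rz": 0, "gripper": -1}
    - {"tx": 0, "ty": 0, "tz": 0, "rx": 0, "ry": 0, "rz": 0, "gripper": -1}
    - {"tx": 0, "ty": 0, "tz": 0, "rx": 0, "ry": 0, "rz": 0, "gripper": -1}
    - {"tx": 0, "ty": 0, "tz": 0, "rx": 0, "ry": 0, "rz": 0, "gripper": -1}
    - {"tx": 0, "ty": 0, "tz": 0, "rx": 0, "ry": 0, "rz": 0, "gripper": -1}

```text
clock: 4.65
eef_pos: [524.1, -86.3, 108.9]
tcp_rot: [3.142, 0.001, 2.919]
contact_force: [-1.4, -1.0, 6.0]
opening: 0.087
```

```bash
python3 - <<'E'
from h import *
s=r.sense(); print(s['clock'],s['contact_force'],s['opening'],toU(s['eef_pos']))
rows(U(-280,1,106),down(167.3),1)
E
```

```text
4.65 [-1.40838838 -1.01354658  6.0138294 ] 0.08689936991864808 [-47.73336936  -1.08201897 108.94111192]
total rot deg [ 0.    0.06 -0.04] shift [ -53.  -226.2   -2.9]
{'tx': np.float64(0.18), 'ty': np.float64(-23.23), 'tz': np.float64(0.29)} r [ 0.    0.06 -0.04]
```

move_arm:
  increments:
    - {"tx": 0, "ty": -0.3, "tz": 0, "rx": 0, "ry": 0, "rz": 0, "gripper": -1}
    - {"tx": 0, "ty": -0.6, "tz": 0, "rx": 0, "ry": 0, "rz": 0, "gripper": -1}
    - {"tx": 0, "ty": -0.9, "tz": 0, "rx": 0, "ry": 0, "rz": 0, "gripper": -1}
    - {"tx": 0, "ty": -1.1, "tz": 0, "rx": 0, "ry": 0, "rz": 0, "gripper": -1}
    - {"tx": 0, "ty": -1.1, "tz": 0, "rx": 0, "ry": 0, "rz": 0, "gripper": -1}
    - {"tx": 0, "ty": -1.1, "tz": 0, "rx": 0, "ry": 0, "rz": 0, "gripper": -1}
    - {"tx": 0, "ty": -1.1, "tz": 0, "rx": 0, "ry": 0, "rz": 0, "gripper": -1}
    - {"tx": 0, "ty": -1.1, "tz": 0, "rx": 0, "ry": 0, "rz": 0, "gripper": -1}
    - {"tx": 0, "ty": -1.1, "tz": 0, "rx": 0, "ry": 0, "rz": 0, "gripper": -1}
    - {"tx": 0, "ty": -1.1, "tz": 0, "rx": 0, "ry": 0, "rz": 0, "gripper": -1}
    - {"tx": 0, "ty": -1.1, "tz": 0, "rx": 0, "ry": 0, "rz": 0, "gripper": -1}
    - {"tx": 0, "ty": -1.1, "tz": 0, "rx": 0, "ry": 0, "rz": 0, "gripper": -1}

```text
clock: 5.85
eef_pos: [498.6, -200.4, 109.0]
tcp_rot: [3.141, 0.002, 2.919]
contact_force: [1.7, 4.1, 4.7]
opening: 0.088
```

move_arm:
  increments:
    - {"tx": 0, "ty": -1.1, "tz": 0, "rx": 0, "ry": 0, "rz": 0, "gripper": -1}
    - {"tx": 0, "ty": -1.1, "tz": 0, "rx": 0, "ry": 0, "rz": 0, "gripper": -1}
    - {"tx": 0, "ty": -1.1, "tz": 0, "rx": 0, "ry": 0, "rz": 0, "gripper": -1}
    - {"tx": 0, "ty": -1.1, "tz": 0, "rx": 0, "ry": 0, "rz": 0, "gripper": -1}
    - {"tx": 0, "ty": -1.1, "tz": 0, "rx": 0, "ry": 0, "rz": 0, "gripper": -1}
    - {"tx": 0, "ty": -1.1, "tz": 0, "rx": 0, "ry": 0, "rz": 0, "gripper": -1}
    - {"tx": 0, "ty": -1.1, "tz": 0, "rx": 0, "ry": 0, "rz": 0, "gripper": -1}
    - {"tx": 0, "ty": -1.1, "tz": 0, "rx": 0, "ry": 0, "rz": 0, "gripper": -1}
    - {"tx": 0, "ty": -0.7, "tz": 0, "rx": 0, "ry": 0, "rz": 0, "gripper": -1}
    - {"tx": 0, "ty": -0.4, "tz": 0, "rx": 0, "ry": 0, "rz": 0, "gripper": -1}
    - {"tx": 0, "ty": 0, "tz": 0, "rx": 0, "ry": 0, "rz": 0, "gripper": -1}

```text
clock: 6.95
eef_pos: [476.7, -298.1, 108.9]
tcp_rot: [-3.14, 0.002, 2.919]
contact_force: [1.0, -3.1, 5.0]
opening: 0.092
```

```bash
python3 - <<'E'
from h import *
s=r.sense(); print(s['clock'],s['contact_force'],s['opening'],toU(s['eef_pos']))
E
```

```text
6.95 [ 0.98534957 -3.06632044  4.974943  ] 0.09152184329741603 [-264.76711625   -1.33683285  108.94547377]
```

Now at about 0.225 m, with roughly 15 mm left. I'll creep to the stop.

move_arm:
  increments:
    - {"tx": 0, "ty": -0.3, "tz": 0, "rx": 0, "ry": 0, "rz": 0, "gripper": -1}
    - {"tx": 0, "ty": -0.4, "tz": 0, "rx": 0, "ry": 0, "rz": 0, "gripper": -1}
    - {"tx": 0, "ty": -0.3, "tz": 0, "rx": 0, "ry": 0, "rz": 0, "gripper": -1}
    - {"tx": 0, "ty": -0.2, "tz": 0, "rx": 0, "ry": 0, "rz": 0, "gripper": -1}
    - {"tx": 0, "ty": -0.1, "tz": 0, "rx": 0, "ry": 0, "rz": 0, "gripper": -1}
    - {"tx": 0, "ty": -0.1, "tz": 0, "rx": 0, "ry": 0, "rz": 0, "gripper": -1}
    - {"tx": 0, "ty": 0, "tz": 0, "rx": 0, "ry": 0, "rz": 0, "gripper": -1}

```text
clock: 7.65
eef_pos: [473.9, -310.8, 108.9]
tcp_rot: [-3.141, 0.002, 2.919]
contact_force: [1.3, 1.6, 5.8]
opening: 0.091
```

```bash
python3 - <<'E'
from h import *
s=r.sense(); print(s['clock'],s['contact_force'],s['opening'],toU(s['eef_pos']))
p,W=world('top'); save('top1.png',p[150:450,200:520].repeat(2,0).repeat(2,1))
for c in ('top','scene'):
    if c=='scene': p,W=world(c)
    for q,z in (('drawer_handle',122),('drawer_front_edge',132),('level_front',33),('level',22),('wrench',22)):
        for o in r.place_of(q,c)[:1]:
            v,u=o['location']; print(c,q,round(o['confidence'],2),np.round([u,v]),np.round(toU(W[int(v),int(u)])),np.round(toU(atz(c,u,v,z))))
E
```

```text
7.65 [1.32796991 1.63619883 5.75353472] 0.09071703445036293 [-277.73751882   -1.33595647  108.92182471]
top drawer_handle 0.81 [419. 281.] [-204.   58.  578.] [-280.   -1.  122.]
top drawer_front_edge 0.64 [397. 280.] [-220.   -1.   58.] [-214.    9.  132.]
top level_front 0.66 [389. 288.] [-206.   27.   26.] [-205.   28.   33.]
top level 0.66 [326. 276.] [ 3. 27. 45.] [ 2. 26. 22.]
top wrench 0.82 [346. 248.] [-46. -78.  30.] [-47. -77.  22.]
scene drawer_handle 0.59 [372. 315.] [-291.   32.  243.] [-273.   -5.  122.]
scene drawer_front_edge 0.67 [355. 303.] [-294.  126.  528.] [-217.    8.  132.]
scene level_front 0.61 [346. 315.] [-222.   51.  126.] [-205.   25.   33.]
scene level 0.73 [301. 251.] [-202.  180.  711.] [ 44. -28.  22.]
```

View pics/top1.png

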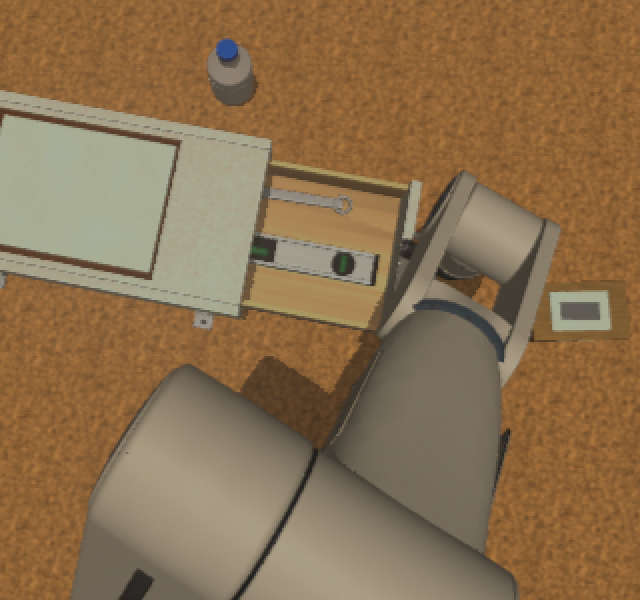

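The drawer is out. The level lies at crop (255–378, 240–285) with its front end near the drawer front, and the spanner is at (265–350, 190–212). I'll pull the last few mm to the stop.

move_arm:
  increments:
    - {"tx": 0, "ty": -0.2, "tz": 0, "rx": 0, "ry": 0, "rz": 0, "gripper": -1}
    - {"tx": 0, "ty": -0.2, "tz": 0, "rx": 0, "ry": 0, "rz": 0, "gripper": -1}
    - {"tx": 0, "ty": -0.1, "tz": 0, "rx": 0, "ry": 0, "rz": 0, "gripper": -1}
    - {"tx": 0, "ty": 0, "tz": 0, "rx": 0, "ry": 0, "rz": 0, "gripper": -1}
    - {"tx": 0, "ty": 0, "tz": 0, "rx": 0, "ry": 0, "rz": 0, "gripper": -1}

```text
clock: 8.75
eef_pos: [473.0, -314.9, 108.9]
tcp_rot: [3.141, 0.002, 2.919]
contact_force: [3.1, 4.5, 6.3]
opening: 0.092
```

move_arm:
  increments:
    - {"tx": 0, "ty": 0.1, "tz": 0, "rx": 0, "ry": 0, "rz": 0, "gripper": -0.1}
    - {"tx": 0, "ty": 0, "tz": 0, "rx": 0, "ry": 0, "rz": 0, "gripper": -0.1}
    - {"tx": 0, "ty": 0, "tz": 0, "rx": 0, "ry": 0, "rz": 0, "gripper": -0.1}
    - {"tx": 0, "ty": 0, "tz": -1, "rx": 0, "ry": 0, "rz": 0, "gripper": -0.1}
    - {"tx": 0, "ty": 0, "tz": -2, "rx": 0, "ry": 0, "rz": 0, "gripper": -0.1}
    - {"tx": 0, "ty": 0, "tz": -3, "rx": 0, "ry": 0, "rz": 0, "gripper": -0.1}
    - {"tx": 0, "ty": 0, "tz": -4, "rx": 0, "ry": 0, "rz": 0, "gripper": 0.5}
    - {"tx": 0, "ty": 0, "tz": -4, "rx": 0, "ry": 0, "rz": 0, "gripper": 1}
    - {"tx": 0, "ty": 0, "tz": 0, "rx": 0, "ry": 0, "rz": 0, "gripper": 1}

```text
clock: 9.65
eef_pos: [474.5, -316.2, 254.7]
tcp_rot: [-3.138, 0.009, 2.919]
contact_force: [0.8, -1.3, -0.1]
opening: 0.933
```

```bash
python3 - <<'E'
from h import *
s=r.sense(); print(s['clock'],s['contact_force'],s['opening'],toU(s['eef_pos']),s['qpos'])
p,W=world('top'); V=(W-F)@np.stack([X,Y,[0,0,1]],1)
k=(V[...,0]>-222)&(V[...,0]<-5)&(V[...,1]>-40)&(V[...,1]<95)&(V[...,2]>36)&(V[...,2]<56)
k=cv2.morphologyEx(k.astype(np.uint8),cv2.MORPH_OPEN,np.ones((3,3)))>0
q=V[k][:,:2].astype(np.float32); print(len(q),np.median(V[k][:,2]),cv2.minAreaRect(q),np.round(cv2.boxPoints(cv2.minAreaRect(q))))
k=(V[...,0]<-225)&(V[...,0]>-300)&(abs(V[...,1])<110)&(V[...,2]>115)&(V[...,2]<145);print('front board x',np.percentile(V[k][:,0],[1,50,99]))
for o in r.cut_out('level','top')[:1]:
    m=o['mask']; q=V[m&(V[...,2]<70)]; q=q[~np.isnan(q[:,0])]
    print(o['confidence'],m.sum(),np.percentile(q[:,0],[1,99]),np.percentile(q[:,1],[2,50,98]),cv2.minAreaRect(q[:,:2].astype(np.float32)))
rows(U(-70,25,240),down(77.33),14)
E
```

```text
9.65 [ 0.7668081  -1.32453067 -0.10165808] 0.933154669960956 [-282.9266711    -3.17109613  254.72701797] [-5.90358016e-01  2.40942350e-01  1.73426830e+00 -1.65955740e-04
  1.15679451e+00 -1.93868275e+00]
846 41.69045999272736 ((-104.33901977539062, 19.682188034057617), (197.78672790527344, 50.88014221191406), 0.16497083008289337) [[-203.   45.]
 [-203.   -6.]
 [  -5.   -5.]
 [  -6.   45.]]
front board x [-246.13902413 -231.73362296 -225.10051941]
0.94 1060 [-201.60934964    1.81575802] [-4.52572441 20.45671926 44.60683944] ((-100.80419158935547, 17.639087677001953), (209.8824920654297, 55.05988693237305), 0.16431944072246552)
total rot deg [6.000e-02 1.500e-01 8.993e+01] shift [ 21.4 212.5  -9.8]
{'tx': np.float64(0.19), 'ty': np.float64(1.51), 'tz': np.float64(0.07)} r [0.   0.01 6.42]
{'tx': np.float64(0.35), 'ty': np.float64(1.48), 'tz': np.float64(0.07)} r [0.   0.01 6.42]
{'tx': np.float64(0.52), 'ty': np.float64(1.43), 'tz': np.float64(0.07)} r [0.   0.01 6.42]
{'tx': np.float64(0.68), 'ty': np.float64(1.37), 'tz': np.float64(0.07)} r [0.   0.01 6.42]
{'tx': np.float64(0.82), '
[... 191 characters left out ...]
.float64(1.07), 'tz': np.float64(0.07)} r [0.   0.01 6.42]
{'tx': np.float64(1.2), 'ty': np.float64(0.94), 'tz': np.float64(0.07)} r [0.   0.01 6.42]
{'tx': np.float64(1.3), 'ty': np.float64(0.8), 'tz': np.float64(0.07)} r [0.   0.01 6.42]
{'tx': np.float64(1.38), 'ty': np.float64(0.65), 'tz': np.float64(0.07)} r [0.   0.01 6.42]
{'tx': np.float64(1.44), 'ty': np.float64(0.49), 'tz': np.float64(0.07)} r [0.   0.01 6.42]
{'tx': np.float64(1.49), 'ty': np.float64(0.33), 'tz': np.float64(0.07)} r [0.   0.01 6.42]
{'tx': np.float64(1.52), 'ty': np.float64(0.16), 'tz': np.float64(0.07)} r [0.   0.01 6.42]
{'tx': np.float64(1.53), 'ty': np.float64(-0.01), 'tz': np.float64(0.07)} r [0.   0.01 6.42]
```

move_arm:
  increments:
    - {"tx": 0, "ty": 0, "tz": 0, "rx": 0, "ry": 0, "rz": 7.5, "gripper": 1}
    - {"tx": 0, "ty": 0, "tz": 0, "rx": 0, "ry": 0, "rz": 7.5, "gripper": 1}
    - {"tx": 0, "ty": 0, "tz": 0, "rx": 0, "ry": 0, "rz": 7.5, "gripper": 1}
    - {"tx": 0, "ty": 0, "tz": 0, "rx": 0, "ry": 0, "rz": 7.5, "gripper": 1}
    - {"tx": 0, "ty": 0, "tz": 0, "rx": 0, "ry": 0, "rz": 7.5, "gripper": 1}
    - {"tx": 0, "ty": 0, "tz": 0, "rx": 0, "ry": 0, "rz": 7.5, "gripper": 1}
    - {"tx": 0, "ty": 0, "tz": 0, "rx": 0, "ry": 0, "rz": 7.5, "gripper": 1}
    - {"tx": 0, "ty": 0, "tz": 0, "rx": 0, "ry": 0, "rz": 7.5, "gripper": 1}
    - {"tx": 0, "ty": 0, "tz": 0, "rx": 0, "ry": 0, "rz": 7.5, "gripper": 1}
    - {"tx": 0, "ty": 0, "tz": 0, "rx": 0, "ry": 0, "rz": 7.5, "gripper": 1}
    - {"tx": 0, "ty": 0, "tz": 0, "rx": 0, "ry": 0, "rz": 7.5, "gripper": 1}
    - {"tx": 0, "ty": 0, "tz": 0, "rx": 0, "ry": 0, "rz": 7.4, "gripper": 1}

```text
clock: 10.95
eef_pos: [471.2, -313.9, 246.7]
tcp_rot: [-3.139, -0.001, 1.345]
contact_force: [-0.2, -0.0, -0.2]
opening: 0.996
```

```bash
python3 - <<'E'
from h import *
s=r.sense(); print(s['clock'],s['opening'],toU(s['eef_pos']),s['qpos'])
rows(U(-65-np.tan(np.deg2rad(12))*150,20,240),down(77.33,12),8)
E
```

```text
10.95 0.9964803215753653 [-281.40411187    0.62583666  246.68816126] [-5.90301020e-01  2.48718299e-01  1.74268747e+00 -1.10687782e-04
  1.15314380e+00 -3.64284474e-01]
total rot deg [-0.13 11.94 -0.29] shift [ 21.6 184.3  -6.7]
{'tx': np.float64(2.31), 'ty': np.float64(-0.25), 'tz': np.float64(0.09)} r [-0.02  1.49 -0.04]
{'tx': np.float64(2.3), 'ty': np.float64(-0.25), 'tz': np.float64(0.15)} r [-0.02  1.49 -0.04]
{'tx': np.float64(2.3), 'ty': np.float64(-0.25), 'tz': np.float64(0.21)} r [-0.02  1.49 -0.04]
{'tx': np.float64(2.29), 'ty': np.float64(-0.25), 'tz': np.float64(0.27)} r [-0.02  1.49 -0.04]
{'tx': np.float64(2.28), 'ty': np.float64(-0.25), 'tz': np.float64(0.33)} r [-0.02  1.49 -0.04]
{'tx': np.float64(2.28), 'ty': np.float64(-0.25), 'tz': np.float64(0.38)} r [-0.02  1.49 -0.04]
{'tx': np.float64(2.26), 'ty': np.float64(-0.24), 'tz': np.float64(0.44)} r [-0.02  1.49 -0.04]
{'tx': np.float64(2.25), 'ty': np.float64(-0.24), 'tz': np.float64(0.5)} r [-0.02  1.49 -0.04]
```

move_arm:
  increments:
    - {"tx": 2.3, "ty": -0.25, "tz": 0.1, "rx": 0, "ry": 1.5, "rz": 0, "gripper": 1}
    - {"tx": 2.3, "ty": -0.25, "tz": 0.15, "rx": 0, "ry": 1.5, "rz": 0, "gripper": 1}
    - {"tx": 2.3, "ty": -0.25, "tz": 0.2, "rx": 0, "ry": 1.5, "rz": 0, "gripper": 1}
    - {"tx": 2.3, "ty": -0.25, "tz": 0.25, "rx": 0, "ry": 1.5, "rz": 0, "gripper": 1}
    - {"tx": 2.3, "ty": -0.25, "tz": 0.3, "rx": 0, "ry": 1.5, "rz": 0, "gripper": 1}
    - {"tx": 2.3, "ty": -0.25, "tz": 0.4, "rx": 0, "ry": 1.5, "rz": 0, "gripper": 1}
    - {"tx": 2.3, "ty": -0.25, "tz": 0.45, "rx": 0, "ry": 1.5, "rz": 0, "gripper": 1}
    - {"tx": 2.3, "ty": -0.25, "tz": 0.5, "rx": 0, "ry": 1.5, "rz": -0.3, "gripper": 1}
    - {"tx": 0, "ty": 0, "tz": 0, "rx": 0, "ry": 0, "rz": 0, "gripper": 1}
    - {"tx": 0, "ty": 0, "tz": 0, "rx": 0, "ry": 0, "rz": 0, "gripper": 1}

```text
clock: 11.95
eef_pos: [493.3, -128.4, 241.8]
tcp_rot: [3.14, -0.209, 1.357]
contact_force: [0.3, 0.8, 0.0]
opening: 0.995
```

```bash
python3 - <<'E'
from h import *
s=r.sense(); print(s['clock'],s['opening'],toU(s['eef_pos']),s['qpos'])
p,d=r.grab_frame('wrist'); save('w1.png',p)
m=r.camera_model('wrist'); print({k:np.round(v,2) for k,v in m.items()})
rows(U(-65+np.tan(np.deg2rad(12))*-13,20,37),down(77.33,12),1)
E
```

```text
11.95 0.9954875198017629 [-95.58307397  19.73268889 241.78621584] [-0.39555444  0.1817888   1.85828981  0.226068    1.14830835 -0.27929003]
{'fx': np.float64(371.65), 'fy': np.float64(371.65), 'cx': np.float64(322.32), 'cy': np.float64(239.52), 'hand_eye': array([[  -0.  ,   -0.95,   -0.32,   81.28],
       [   1.  ,   -0.  ,    0.  ,   -0.24],
       [  -0.  ,   -0.32,    0.95, -142.34],
       [   0.  ,    0.  ,    0.  ,    1.  ]])}
total rot deg [0.   0.03 0.37] shift [   5.8   27.7 -204.8]
{'tx': np.float64(-1.48), 'ty': np.float64(-0.05), 'tz': np.float64(20.62)} r [0.   0.03 0.37]
```

View pics/w1.png

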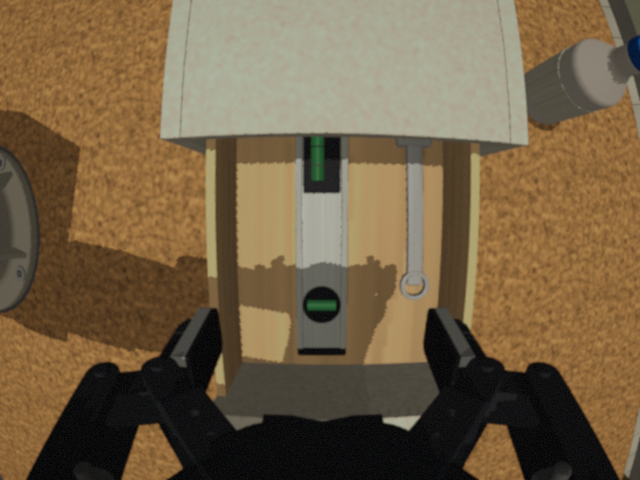

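The wrist view shows the level at columns 297–348, centred between the fingers at about 205 and 440, with the spanner well to the right at column 415. Descending.

move_arm:
  increments:
    - {"tx": -1.1, "ty": 0, "tz": 2, "rx": 0, "ry": 0, "rz": 0.3, "gripper": 1}
    - {"tx": -1.1, "ty": 0, "tz": 3, "rx": 0, "ry": 0, "rz": 0, "gripper": 1}
    - {"tx": 0, "ty": 0, "tz": 3, "rx": 0, "ry": 0, "rz": 0, "gripper": 1}
    - {"tx": 0, "ty": 0, "tz": 3, "rx": 0, "ry": 0, "rz": 0, "gripper": 1}
    - {"tx": 0, "ty": 0, "tz": 3, "rx": 0, "ry": 0, "rz": 0, "gripper": 1}
    - {"tx": 0, "ty": 0, "tz": 2.5, "rx": 0, "ry": 0, "rz": 0, "gripper": 1}
    - {"tx": 0, "ty": 0, "tz": 2, "rx": 0, "ry": 0, "rz": 0, "gripper": 1}
    - {"tx": 0, "ty": 0, "tz": 1.5, "rx": 0, "ry": 0, "rz": 0, "gripper": 1}
    - {"tx": 0, "ty": 0, "tz": 0, "rx": 0, "ry": 0, "rz": 0, "gripper": 1}
    - {"tx": 0, "ty": 0, "tz": 0, "rx": 0, "ry": 0, "rz": 0, "gripper": 1}

```text
clock: 13.0
eef_pos: [497.8, -109.8, 41.7]
tcp_rot: [-3.141, -0.209, 1.35]
contact_force: [0.4, 0.6, -0.4]
opening: 1.003
```

```bash
python3 - <<'E'
from h import *
s=r.sense(); print(s['clock'],s['contact_force'],s['opening'],toU(s['eef_pos']),s['qpos'])
rows(U(-74,20,25),down(77.33,12),1)
E
```

```text
13.0 [ 0.39561338  0.60935585 -0.38456105] 1.0030794469486488 [-76.41803172  19.41215004  41.70917004] [-0.35884205  0.46546411  2.00981833  0.31699305  0.72098381 -0.38259037]
total rot deg [-0.02  0.01  0.01] shift [ -0.    2.5 -16.7]
{'tx': np.float64(-0.11), 'ty': np.float64(-0.06), 'tz': np.float64(1.68)} r [-0.02  0.01  0.01]
```

move_arm:
  increments:
    - {"tx": -0.1, "ty": 0, "tz": 0.8, "rx": 0, "ry": 0, "rz": 0, "gripper": 1}
    - {"tx": 0, "ty": 0, "tz": 0.8, "rx": 0, "ry": 0, "rz": 0, "gripper": 1}
    - {"tx": 0, "ty": 0, "tz": 0, "rx": 0, "ry": 0, "rz": 0, "gripper": 0.4}
    - {"tx": 0, "ty": 0, "tz": 0, "rx": 0, "ry": 0, "rz": 0, "gripper": 0}
    - {"tx": 0, "ty": 0, "tz": 0, "rx": 0, "ry": 0, "rz": 0, "gripper": -1}
    - {"tx": 0, "ty": 0, "tz": 0, "rx": 0, "ry": 0, "rz": 0, "gripper": -1}
    - {"tx": 0, "ty": 0, "tz": 0, "rx": 0, "ry": 0, "rz": 0, "gripper": -1}
    - {"tx": 0, "ty": 0, "tz": 0, "rx": 0, "ry": 0, "rz": 0, "gripper": -1}
  squeeze: 110

```text
clock: 13.8
eef_pos: [498.2, -106.9, 26.5]
tcp_rot: [3.141, -0.21, 1.351]
contact_force: [-3.7, 0.9, 9.1]
opening: 0.555
```

```bash
python3 - <<'E'
from h import *
s=r.sense(); print(s['clock'],s['contact_force'],s['wrist_torque'],s['opening'],toU(s['eef_pos']))
# rotate level by 20deg about rear-bottom corner (197,22), small lift 5
th=np.deg2rad(20); p=toU(s['eef_pos']); v=p[[0,2]]-np.array([197,22])
# front up: rotation taking -x toward +z
R0=Ro.from_euler('xyz',s['tcp_rot']); N=14; pp=s['eef_pos']
for i in range(1,N+1):
    a=th*i/N; x=v[0]*np.cos(a)+v[1]*np.sin(a)+197; z=-v[0]*np.sin(a)+v[1]*np.cos(a)+22+5*i/N
    q=U(x,p[1],z); Rp=Ro.from_rotvec(Y*th*(i-1)/N)*R0; print(np.round(Rp.inv().apply(q-pp)/10,2),np.round([x,z],1)); pp=q
print(np.degrees((R0.inv()*Ro.from_rotvec(Y*th/N)*R0).as_rotvec()))
E
```

```text
13.8 [-3.67540726  0.8823189   9.0720069 ] [0.21665048 0.43587903 0.18391881] 0.5552611858281853 [-73.48824216  19.69739492  26.53040025]
[ 0.17  0.   -0.69] [-73.3  33.6]
[ 0.17  0.   -0.69] [-72.9  40.7]
[ 0.17  0.   -0.69] [-72.4  47.8]
[ 0.16  0.   -0.69] [-71.7  54.9]
[ 0.16  0.   -0.69] [-70.8  61.9]
[ 0.16  0.   -0.69] [-69.8  68.9]
[ 0.16  0.   -0.69] [-68.6  75.9]
[ 0.16  0.   -0.69] [-67.2  82.9]
[ 0.16  0.   -0.69] [-65.7  89.8]
[ 0.16  0.   -0.69] [-64.   96.7]
[ 0.16  0.   -0.69] [-62.2 103.5]
[ 0.16  0.   -0.69] [-60.1 110.3]
[ 0.16  0.   -0.69] [-58.  117.1]
[ 0.16  0.   -0.69] [-55.6 123.8]
[ 1.51899818e-03 -1.42857062e+00  1.30705572e-04]
```

move_arm:
  increments:
    - {"tx": 0.1, "ty": 0, "tz": -0.5, "rx": 0, "ry": -0.7, "rz": 0, "gripper": -1}
    - {"tx": 0.16, "ty": 0, "tz": -0.7, "rx": 0, "ry": -1.4, "rz": 0, "gripper": -1}
    - {"tx": 0.16, "ty": 0, "tz": -0.7, "rx": 0, "ry": -1.4, "rz": 0, "gripper": -1}
    - {"tx": 0.16, "ty": 0, "tz": -0.7, "rx": 0, "ry": -1.4, "rz": 0, "gripper": -1}
    - {"tx": 0.16, "ty": 0, "tz": -0.7, "rx": 0, "ry": -1.4, "rz": 0, "gripper": -1}
    - {"tx": 0.16, "ty": 0, "tz": -0.7, "rx": 0, "ry": -1.4, "rz": 0, "gripper": -1}
    - {"tx": 0.1, "ty": 0, "tz": -0.5, "rx": 0, "ry": -1, "rz": 0, "gripper": -1}
    - {"tx": 0, "ty": 0, "tz": 0, "rx": 0, "ry": 0, "rz": 0, "gripper": -1}

```text
clock: 14.6
eef_pos: [499.4, -103.5, 72.5]
tcp_rot: [3.14, -0.057, 1.351]
contact_force: [-0.2, 0.2, -3.4]
opening: 0.557
```

```bash
cat > lev.py <<'E'
from h import *
import sys
s=r.sense(); print(s['clock'],s['contact_force'],s['wrist_torque'],s['opening'],toU(s['eef_pos']),np.round(s['tcp_rot'],3),np.round(s['qpos'],2))
for c in ('scene','top'):
    p,W=world(c); V=(W-F)@np.stack([X,Y,[0,0,1]],1)
    if len(sys.argv)>1: save(sys.argv[1]+c+'.png',p)
    for o in r.cut_out('level',c)[:1]:
        k=cv2.erode(o['mask'].astype(np.uint8),np.ones((3,3)))>0
        q=V[k]; q=q[~np.isnan(q[:,0])]
        if len(q)<20: print(c,'few');continue
        a=np.polyfit(q[:,0],q[:,2],1)
        e=abs(q[:,2]-np.polyval(a,q[:,0])); q=q[e<8]; a=np.polyfit(q[:,0],q[:,2],1)
        x=np.percentile(q[:,0],[1,99]); print(c,round(o['confidence'],2),len(q),'tilt',np.degrees(np.arctan(-a[0])),'x',x,'ztop',np.polyval(a,x),'y',np.median(q[:,1]),'ztop at board',np.polyval(a,0))
E
python3 lev.py t2
```

```text
14.6 [-0.17832431  0.22901152 -3.39461206] [-0.18516898  0.01410034  0.0353061 ] 0.5565209179306072 [-69.9042977   19.26880891  72.50539318] [ 3.14  -0.057  1.351] [-0.25  0.39  2.    0.08  0.74 -0.09]
scene 0.68 609 tilt 9.454779103854088 x [-196.89063795  -18.97683824] ztop [107.79505474  78.1668276 ] y 22.259304536612095 ztop at board 75.00658890753176
top 0.47 52 tilt 8.665348392715735 x [-137.37281272    0.66303266] ztop [99.52033107 78.48330739] y 29.37351248795448 ztop at board 78.584355299868
```

move_arm:
  increments:
    - {"tx": 0.15, "ty": 0, "tz": -0.6, "rx": 0, "ry": -1, "rz": 0, "gripper": -1}
    - {"tx": 0.16, "ty": 0, "tz": -0.75, "rx": 0, "ry": -1.4, "rz": 0, "gripper": -1}
    - {"tx": 0.16, "ty": 0, "tz": -0.75, "rx": 0, "ry": -1.4, "rz": 0, "gripper": -1}
    - {"tx": 0.16, "ty": 0, "tz": -0.75, "rx": 0, "ry": -1.4, "rz": 0, "gripper": -1}
    - {"tx": 0.16, "ty": 0, "tz": -0.75, "rx": 0, "ry": -1.4, "rz": 0, "gripper": -1}
    - {"tx": 0.16, "ty": 0, "tz": -0.75, "rx": 0, "ry": -1.4, "rz": 0, "gripper": -1}
    - {"tx": 0.16, "ty": 0, "tz": -0.75, "rx": 0, "ry": -1.4, "rz": 0, "gripper": -1}
    - {"tx": 0.1, "ty": 0, "tz": -0.5, "rx": 0, "ry": -1, "rz": 0, "gripper": -1}
    - {"tx": 0, "ty": 0, "tz": 0, "rx": 0, "ry": 0, "rz": 0, "gripper": -1}

```text
clock: 15.7
eef_pos: [502.0, -90.6, 127.6]
tcp_rot: [3.141, 0.124, 1.351]
contact_force: [-0.2, 0.6, -3.3]
opening: 0.559
```

```bash
python3 lev.py t3; python3 - <<'E'
import cv2
cv2.imwrite('pics/t3c.png',cv2.resize(cv2.imread('pics/t3scene.png')[140:400,220:480],(780,600)))
E
```

```text
15.7 [-0.19144503  0.60360031 -3.25406271] [-0.0873279  -0.07124836  0.00013039] 0.5586041380080544 [-56.73798861  19.51087273 127.55128486] [3.141 0.124 1.351] [-0.1   0.32  1.96 -0.16  0.88  0.22]
scene 0.71 681 tilt 19.532644937809152 x [-177.58248125  -43.77512585] ztop [185.36825955 137.89877396] y 19.982687686510104 ztop at board 122.3691141753997
top 0.83 427 tilt 19.056905700808297 x [-174.940332    -96.41261984] ztop [184.78968647 157.66315683] y 18.10695278881179 ztop at board 124.3584836423171
```

View pics/t3c.png

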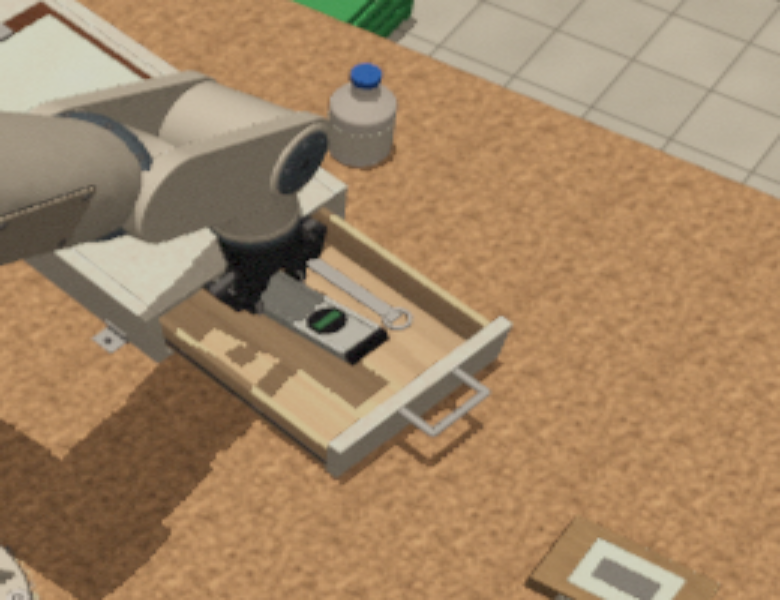

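The picture shows the level slanting up at crop (260–385, 275–360), its rear still under the top and its front above and inside the drawer front. There's about 12 mm of clearance under the board edge, so I'll slide it out along its axis, slightly shallower.

move_arm:
  increments:
    - {"tx": -0.8, "ty": 0, "tz": -0.1, "rx": 0, "ry": 0, "rz": 0, "gripper": -1}
    - {"tx": -1.5, "ty": 0, "tz": -0.28, "rx": 0, "ry": 0, "rz": 0, "gripper": -1}
    - {"tx": -2, "ty": 0, "tz": -0.4, "rx": 0, "ry": 0, "rz": 0, "gripper": -1}
    - {"tx": -2, "ty": 0, "tz": -0.4, "rx": 0, "ry": 0, "rz": 0, "gripper": -1}
    - {"tx": -2, "ty": 0, "tz": -0.4, "rx": 0, "ry": 0, "rz": 0, "gripper": -1}
    - {"tx": -2, "ty": 0, "tz": -0.4, "rx": 0, "ry": 0, "rz": 0, "gripper": -1}
    - {"tx": -1, "ty": 0, "tz": -0.2, "rx": 0, "ry": 0, "rz": 0, "gripper": -1}
    - {"tx": 0, "ty": 0, "tz": 0, "rx": 0, "ry": 0, "rz": 0, "gripper": -1}

```text
clock: 16.7
eef_pos: [477.5, -199.3, 163.5]
tcp_rot: [3.141, 0.124, 1.348]
contact_force: [0.4, -0.2, -2.9]
opening: 0.554
```

```bash
python3 lev.py t4
```

```text
16.7 [ 0.35014379 -0.19057177 -2.87786997] [-0.10073355  0.03831384 -0.01489426] 0.5543913293522365 [-168.18908166   19.55164556  163.53954381] [3.141 0.124 1.348] [-0.32  0.26  1.94 -0.15  0.93 -0.  ]
scene 0.84 962 tilt 19.133752769046037 x [-288.17669836  -54.34957227] ztop [220.94470127 139.82050351] y 23.547304607404726 ztop at board 120.96441301696893
top 0.9 581 tilt 19.517195906745112 x [-282.15671878   -3.90172648] ztop [219.89991173 121.27065741] y 24.219133607068144 ztop at board 119.8876656090474
```

move_arm:
  increments:
    - {"tx": -1, "ty": 0, "tz": -0.2, "rx": 0, "ry": 0, "rz": 0, "gripper": -1}
    - {"tx": -2, "ty": 0, "tz": -0.4, "rx": 0, "ry": 0, "rz": 0, "gripper": -1}
    - {"tx": -2, "ty": 0, "tz": -0.4, "rx": 0, "ry": 0, "rz": 0, "gripper": -1}
    - {"tx": -2, "ty": 0, "tz": -0.4, "rx": 0, "ry": 0, "rz": 0, "gripper": -1}
    - {"tx": -2, "ty": 0, "tz": -0.4, "rx": 0, "ry": 0, "rz": 0, "gripper": -1}
    - {"tx": -2, "ty": 0, "tz": -0.4, "rx": 0, "ry": 0, "rz": 0, "gripper": -1}
    - {"tx": -1.5, "ty": 0, "tz": -0.3, "rx": 0, "ry": 0, "rz": 0, "gripper": -1}
    - {"tx": -0.8, "ty": 0, "tz": -0.15, "rx": 0, "ry": 0, "rz": 0, "gripper": -1}
    - {"tx": 0, "ty": 0, "tz": 0, "rx": 0, "ry": 0, "rz": 0, "gripper": -1}

```text
clock: 17.8
eef_pos: [449.6, -324.0, 205.9]
tcp_rot: [3.141, 0.124, 1.349]
contact_force: [-0.0, -0.1, -3.4]
opening: 0.56
```

```bash
python3 lev.py t5
```

```text
17.8 [-0.02966599 -0.0538321  -3.39225191] [-0.05304561 -0.00231754  0.01597436] 0.5599630995953754 [-295.9253537    19.43780051  205.90365712] [3.141 0.124 1.349] [-0.55  0.25  1.85 -0.14  1.01 -0.26]
scene 0.69 1080 tilt 18.81238452088141 x [-415.71983504 -201.2093407 ] ztop [262.83766445 189.76059166] y 24.20796667149027 ztop at board 121.21480940851784
top 0.69 1202 tilt 19.622757352368343 x [-408.5259082   -39.71902159] ztop [262.32276592 130.83145695] y 22.912085739712936 ztop at board 116.67037067364203
```

move_arm:
  increments:
    - {"tx": -0.2, "ty": 0, "tz": -1, "rx": 0, "ry": 0, "rz": 0, "gripper": -1}
    - {"tx": -0.3, "ty": 0, "tz": -2, "rx": 0, "ry": 0, "rz": 0, "gripper": -1}
    - {"tx": -0.3, "ty": 0, "tz": -2, "rx": 0, "ry": 0, "rz": 0, "gripper": -1}
    - {"tx": -0.3, "ty": 0, "tz": -2, "rx": 0, "ry": 0, "rz": 0, "gripper": -1}
    - {"tx": -0.3, "ty": 0, "tz": -2, "rx": 0, "ry": 0, "rz": 0, "gripper": -1}
    - {"tx": -0.3, "ty": 0, "tz": -2, "rx": 0, "ry": 0, "rz": 0, "gripper": -1}
    - {"tx": -0.3, "ty": 0, "tz": -2, "rx": 0, "ry": 0, "rz": 0, "gripper": -1}
    - {"tx": -0.2, "ty": 0, "tz": -1.5, "rx": 0, "ry": 0, "rz": 0, "gripper": -1}
    - {"tx": 0, "ty": 0, "tz": -0.5, "rx": 0, "ry": 0, "rz": 0, "gripper": -1}
    - {"tx": 0, "ty": 0, "tz": 0, "rx": 0, "ry": 0, "rz": 0, "gripper": -1}
    - {"tx": 0, "ty": 0, "tz": 0, "rx": 0, "ry": 0, "rz": 0, "gripper": -1}
    - {"tx": 0, "ty": 0, "tz": 0, "rx": 0, "ry": 0, "rz": 0, "gripper": -1}

```text
clock: 19.2
eef_pos: [448.6, -326.1, 356.3]
tcp_rot: [-3.14, 0.123, 1.351]
contact_force: [-0.6, 0.9, -3.6]
opening: 0.555
```

```bash
python3 lev.py t6; python3 - <<'E'
from h import *
for q in ('wrench','detergent','softener_box'):
    for o in r.place_of(q,'top')[:1]:
        v,u=o['location']; z=22 if q=='wrench' else 0; print(q,o['confidence'],np.round([u,v]),np.round(atz('top',u,v,z)))
a=cv2.imread('pics/t6scene.png');cv2.imwrite('pics/t6c.png',cv2.resize(a[140:440,180:580],(800,600)))
E
```

```text
19.2 [-0.61553733  0.90843333 -3.62478359] [-0.05297847  0.01629896 -0.03457082] 0.5549238409158904 [-298.26283366   19.97717382  356.2596499 ] [-3.14   0.123  1.351] [-0.56  0.12  1.66 -0.12  1.32 -0.31]
scene 0.59 1421 tilt 18.870436594810208 x [-418.14672484 -186.98795943] ztop [413.14141444 334.13131032] y 24.141589368324297 ztop at board 270.21879496271015
top 0.67 1401 tilt 19.73971862694035 x [-354.66638461  -45.83787577] ztop [392.90513797 282.08693047] y 22.27245652104515 ztop at board 265.6387364656764
wrench 0.69 [350. 251.] [ 587. -114.   22.]
detergent 0.63 [318. 191.] [801. -13.   0.]
softener_box 0.93 [483. 304.] [ 401. -538.    0.]
```

View pics/t6c.png

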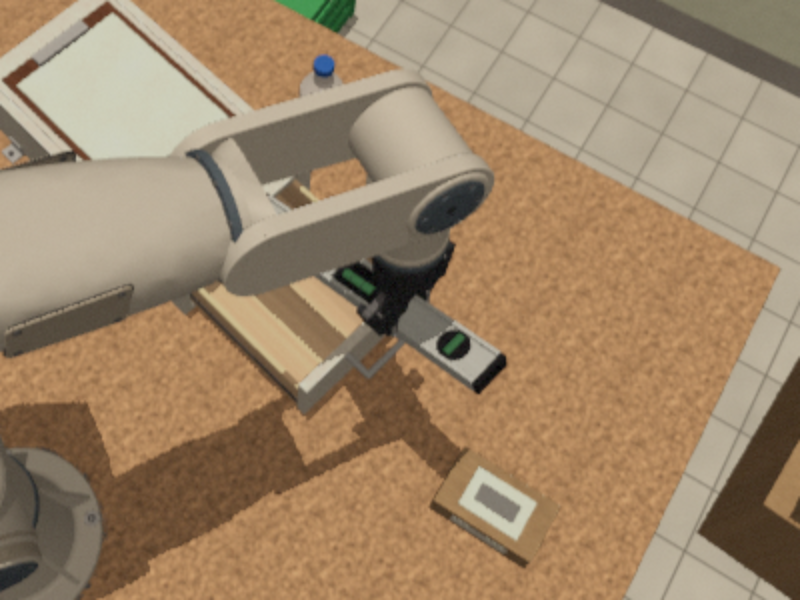

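The level is held in the air at crop (330–505, 270–390), with its rear end about 270 mm up. The spanner is still in the drawer, and the bottle and box stand where they were. Handing in.

```bash
python3 -c "
from rig import r
s=r.sense();print(s['qvel'],s['opening']);print(r.sign_off())"
```

```text
[-0.00162812 -0.00223421 -0.00014262  0.0011557  -0.00128796  0.00199195] 0.5574933510120653
the job is handed in; nothing more can be done
None
```

I pulled the drawer to its stop, gripped the level about 70 mm in front of its middle, and tilted its front end up about 19°. I then slid it out along its own axis between the drawer front and the unit's top, and lifted it 150 mm. I handed in at about 19 s of the 64 s allowed. No verdict came back.

**Level:** at hand-in it was held at about 110 N grip setting and still. Its top face was at about 413 mm at the front end and 280 mm at the rear, so both ends are well above the 180 mm needed. The tilt stayed near 19° throughout, so it did not slip in the grip. As it came out I measured about 12 mm of clearance under the top board. The wrist force stayed near the level's own weight whenever I read it, so I saw no sign of it being forced against the unit or the drawer front.

**Other things:**
- **Spanner:** detected lying in the drawer, about where it was before.
- **Box:** measured within 3 mm of where it stood.
- **Bottle:** the arm never touched it. The network's estimate differs by 10 mm from its first reading; I put that down to detection noise, because the arm partly hides the bottle in the last picture.

**Disagreement and errors:**
- **Drawer position:** the handle reading gave about 242 mm at the stop, against the stated 240 mm. That is within the calibration error.
- **Refused moves:** the first two move calls were rejected for missing values in the rows. Nothing moved.

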